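# Fit the knob of the display-light dimmer and hold it in

## Task

The plug-on dimmer for the stand's display lights has slid away from its power unit and its knob has come off. First push the white dimmer module along its rail until it butts flush against the dark power unit, so that their contacts meet. Then pick up the blue knob, turn it so that its flat matches the flat of the D-shaft (white pointer over the white mark on the dial), push it fully onto the shaft and press on so that the sprung shaft goes all the way down; finish while still holding the knob pressed in (the long press that pairs the dimmer), and leave the other things on the table where they are.

Things in the scene. Friction and masses are not known exactly. Their poses are not given: they have to be found in the camera images.
- rail: fixed aluminium rail, a channel 103 wide (its x), 230 long (its y), floor 4 thick, side lips 4 wide, 12 high (95 mm between), open at the +y end. The dark power unit, 92 x 70, top 46 above the table, is part of it at the -y end; its mating face looks to +y at y = -43 mm. Origin: centre of its underside, on the table
- dimmer: loose white module 92 (x) x 70 (y) x 42 (z) mm, 0.6 kg, lying in the rail's channel, 1.5 mm play each side, axes along the rail's. Push its free +y face towards -y (4 to 9 N) to slide it; flush, its origin is at y = -8 mm in the rail's frame. Origin: centre of its underside, 4 mm above the table. The D-shaft stands upright in the middle of its top
- shaft_seat (a point): on the D-shaft's axis at the top of the grey dial disc (48 mm across), where the knob's underside comes to rest; 50 mm above the dimmer's underside while not pressed. z up the shaft, x towards the shaft's flat and the white mark on the dial. Steel shaft, diameter 14 mm, flat 2.5 mm from the axis, 13 mm tall above the dial, end chamfered. It turns only stiffly (0.1 N m)
- shaft_press (a joint): how far the shaft with its dial is pressed down against its spring (m): 0 up, 0.004 at the stop; moves from 2 N on, fully down at about 6 N
- knob: loose blue knob, 0.12 kg, on the table. Skirt 42 mm across, 14 high; on it a grip bar 40 long (its x), 16 wide (y), 22 high (top at 36). White pointer on the bar's +x half. D-bore below, 14 deep, diameter 15.4, flat 3.3 mm from the axis on the +x side: it goes on only with its x axis the same way as shaft_seat's, within about 12 degrees. Origin: centre of its underside, z up
- knob_pointer (a point): outer end of the white pointer line on top of the knob's bar, at (20, 0, 36) mm in the knob's frame, on the side of its flat
- badge_tin: bystander: small round tin, 38 mm across, 12 high; origin centre of its underside
- red_die: bystander: red die, 23 mm; origin centre of its underside
- coin_pouch: bystander: red oval coin pouch, 42 x 60 x 13 mm; origin centre of its underside
- red_marker: bystander: red and white marker, 19 x 138 (its y) x 20 mm, lying; origin centre of its underside
- paint_can: bystander: small full paint tin, 75 mm across, 76 high; origin centre of its underside
Things that resemble listed ones, but are neither listed nor needed, are in the scene too. Several things have the shape of the knob; the one meant has the colours described above.

How it is judged (in metres and radians):
On the way, in this order (a step that is already met when the one before it is completed fails the run):
1. the dimmer is butted flush against the power unit, the knob not yet on its shaft (y of dimmer in the frame of rail below -0.0055 m and angle between the y axis of dimmer and the y axis of rail, either way round below 0.06 rad and distance between knob and shaft_seat above 0.03 m), for 0.2 s.
2. the knob sits fully on the D-shaft, flat to flat (z of knob in the frame of shaft_seat between -0.003 and 0.003 m and horizontal distance between knob and shaft_seat below 0.003 m and angle between the x axis of knob and the x axis of shaft_seat, either way round below 0.42 rad and x of knob_pointer in the frame of shaft_seat above 0.012 m), for 0.2 s.
At the end, for the whole second after the job is handed in: the dimmer is flush against the power unit (gap under 3.5 mm, square), the knob sits on the D-shaft down to the dial (within 3 mm, flat to flat, pointer over the mark, upright), and the gripper is still on the knob, keeping the shaft pressed in by at least 3 of its 4 mm (all of step 2 and y of dimmer in the frame of rail below -0.0045 m and angle between the y axis of dimmer and the y axis of rail, either way round below 0.06 rad and angle between knob's own z axis and vertical below 0.12 rad and value of joint shaft_press above 0.003 m and contact force between the fingers and knob above 3 N); the arm keeps its last pose, push and grip.
It fails at once if a bystander was shoved more than 20 mm (distance of any of badge_tin, red_die, coin_pouch, red_marker, paint_can from where it was at the start of the episode above 0.02 m).
It also fails if it takes over 51 s, if anything falls off the work surface, if the arm or the gripper's body presses on something with over 40 N, if the wrist force passes 120 N, or if a joint passes its speed limit or range.

## Robot

A 6-joint arm with a two-finger parallel gripper is mounted at the origin on a cart in front of the work surface, level with it; the furniture and walls round the work are solid. World frame = base frame: x ahead of the robot, y to its left, z up, the work surface at z = 0. Lengths are in mm, angles in rad, forces in N, time in s.
With the tool pointing down it reaches from about 300 to 875 mm from the base axis. Payload 4.2 kg.
Tool frame: the origin (TCP) lies on the centre line of the jaws, within the pads' length; the fingertips stand 19 mm ahead of it and the grasp point (between the pads) is the TCP; x points along the fingers, y is the direction in which the jaws open and shut, and the axes are right-handed (so a half turn about x gives the same grasp; the last joint's range is limited). The gripper opens to 85 mm and grips with 20 to 120 N. Pads are 22 mm wide; open, the fingers measure 114 mm over their backs; the gripper's body (76 mm by 85 mm) begins 54 mm behind the grasp point. The pads swing forward as they close: fully open they stand 13 mm farther back than shut.
Start: joints at [1.112, 0.32, 1.565, -0, 1.257, -0.02], TCP at [244.294, 520.538, 250.338] pointing down, gripper open.
Joint ranges: [-3.11, 3.11], [-0.84, 2.01], [0.21, 2.61], [-1.34, 4.49], [0.05, 2.63], [-2.56, 2.56]. Speed limits (rad/s): [2.57, 2.57, 3.14, 3.14, 3.14, 3.14].

## Interface

Orientations are given as [roll, pitch, yaw] about the fixed x, y, z axes, in that order (R = Rz(yaw) Ry(pitch) Rx(roll)).
In Python, from workcell import env gives the robot as it stands. The module is installed in compiled form; this text tells all that it offers.
- The arm moves only by the tool send_rows, never from a script. Its argument "deltas" is a list of rows, each an object with "fingers": the closure, from 0 (fully open) to 1 (shut); "xyz": the shift along the tool's x, y, z in cm, a list of three; "twist": the turn about the tool's x in rad. In form: [{"fingers": fingers, "xyz": [tx, ty, tz], "twist": twist}, ...]. A call has 1 to 10 rows; each row is the pose to reach, as a shift and turn from the pose measured when the call began, along the tool's axes at that moment; what a row does not reach only later rows make up. A row lasts 1/12 s, in which the tool goes at most 41.7 mm and 7.16 degrees, less where a joint would pass 70% of its speed; a pose out of reach is approached as far as the arm can. A call with a gripper value outside its range is refused whole. The fingers move at their own pace and stop on an object; "grip_force" is the grip in N (left out, the last holds). Time passes only in rows, so rows that repeat a pose let the fingers close. It gives the time, the measured TCP pose, the force and the opening at its end, in the units of the state.
- env.observe(): the state, without advancing time (a new reading comes with each control period).
- env.grab_frame(name): name is "scene" or "side" or "wrist"; returns a dict with "frame" (480x640x3 uint8, red, green, blue), "fx", "fy", "cx", "cy" (pixels), "k1" (the pictures are not rectified: a ray, as slopes to the right and down, at radius r is drawn at 1 + k1 r^2 times it, then the intrinsics apply), "R" (3x3) and "t" (3): a world point X has camera coordinates R X + t; the wrist camera has in their place "tool_from_camera" (4x4, takes a point from camera to tool coordinates, whose origin is the TCP and whose axes are the tool frame's). Camera axes: x right, y down, z forward; pixel columns grow to the right and rows downward; lengths in mm; the calibration is good to about 2 mm. A picture is of the moment at which its call begins: read the wrist's pose just before it. There is no depth.
- env.hand_in(): hands the job in, once; it reports no verdict.
Trained networks look in the newest picture that a camera, given by its name, has taken for a name from the list of things; names that differ only in an ending like _2 or _b are one class to them, and where a whole thing is asked for, a point or a joint stands for the part that bears it (a point fixed in the world has none). Each returns a list of dicts, best first, with "score" (0 to 1); they miss things now and then, are a little off and sometimes report something else, mostly with a low value. They report only what shows in the picture. A call takes as long as a camera call. They do not tell look-alikes from the thing itself.
- env.find_in(camera, label): "point" ([x, y, z] in mm, in the coordinates of the camera as it stood for that picture, good to about 4 mm: the middle of the surface that is visible of it).
- env.masks_of(camera, label): "region" (480x640 bool, what is visible of it).
- env.tip_of(camera, label): "point" ([x, y, z] in mm, in the coordinates of the camera as it stood for that picture, good to about 4 mm: a listed point, or the origin of a listed thing).
The state is a dict: "t": time; "qpos": joint angles; "joint_vel": joint speeds; "effort": joint torques, N m; "ee_pos": TCP position; "eef_rot": TCP orientation; "contact_force": force on the tool from outside, world axes, zero at the start; "moment": the same for the moment, N m; "width": opening from 0.0 (shut) to 1.0 (fully open).
Only numpy, scipy, OpenCV 4.12 (cv2) and the standard library are available. Lean on these libraries where they do the work, as an engineer would, in place of code of your own. Each camera call takes 0.05 s, during which the arm holds its last target. There are 200 camera calls.

## Working session

There is one attempt and no reset: what is moved stays moved. The work goes in short steps, Python scripts to look and compute and a tool call to move; the robot and the scene stay as the last step left them, time stands still between calls to the robot, and variables do not carry over. Pictures are saved under pics/ and viewed, about 8 in all and at most 12, crops included, and the job is handed in when it is done.

Besides the shell and the picture viewer there is one more tool, called after "Emit:" by a JSON object that holds its "method" and its "body", one argument or row to a line. send_rows: Moves the arm, as the interface text tells. Its arguments: {"type":"object","properties":{"deltas":{"type":"array","items":{"type":"object","properties":{"fingers":{"type":"number"},"xyz":{"type":"array","items":{"type":"number"}},"twist":{"type":"number"}}}},"grip_force":{"type":"number"}},"required":["deltas"]}

```bash
mkdir -p pics
cat > h.py <<'E'
import numpy as np, cv2
from scipy.spatial.transform import Rotation as Ro
from workcell import env
def cam(name):
    s=env.observe(); f=env.grab_frame(name)
    if name=="wrist":
        T=np.eye(4); T[:3,:3]=Ro.from_euler('xyz',s['eef_rot']).as_matrix(); T[:3,3]=s['ee_pos']
        M=T@np.array(f['tool_from_camera'])
    else:
        M=np.eye(4); R=np.array(f['R']); M[:3,:3]=R.T; M[:3,3]=-R.T@np.array(f['t'])
    f['M']=M; return f
def w(f,p): return f['M'][:3,:3]@np.array(p)+f['M'][:3,3]
def ray(f,u,v,z):
    K=np.array([[f['fx'],0,f['cx']],[0,f['fy'],f['cy']],[0,0,1.]])
    p=cv2.undistortPoints(np.array([[[u,v]]],float),K,np.array([f['k1'],0,0,0,0.])).ravel()
    d=f['M'][:3,:3]@np.array([p[0],p[1],1]); o=f['M'][:3,3]
    return o+d*(z-o[2])/d[2]
def proj(f,X):
    p=f['M'][:3,:3].T@(np.array(X)-f['M'][:3,3]); a=p[:2]/p[2]; a=a*(1+f['k1']*(a@a))
    return np.array([a[0]*f['fx']+f['cx'],a[1]*f['fy']+f['cy']])
def save(f,n,crop=None,scale=1):
    im=f['frame'][:,:,::-1]
    if crop: im=im[crop[1]:crop[3],crop[0]:crop[2]]
    cv2.imwrite('pics/'+n,cv2.resize(im,None,fx=scale,fy=scale,interpolation=cv2.INTER_CUBIC))
E
cat > a.py <<'E'
from h import *
np.set_printoptions(precision=1,suppress=True)
s=env.observe();print(s['t'],s['ee_pos'],s['eef_rot'],s['contact_force'],s['width'])
for c in ["scene","side"]:
    f=cam(c); save(f,c+"0.png"); print(c,f['M'][:3,3])
    for l in ["rail","dimmer","shaft_seat","knob","knob_pointer","badge_tin","red_die","coin_pouch","red_marker","paint_can"]:
        for m in (['find_in','tip_of']):
            for d in getattr(env,m)(c,l)[:4]:
                X=w(f,d['point']); print(l,m,round(d['score'],2),X,proj(f,X))
E
python3 a.py
```

```text
0.0 [244.1 520.1 249.5] [-1.6  1.6 -2. ] [ 0.  -0.6  0.2] 1.002314067028753
scene [-122.6 -674.3  841.9]
rail find_in 0.96 [ 519.8 -230.9   16.1] [388.4 270. ]
rail tip_of 0.95 [ 534.3 -167.5   -0.7] [371.7 258.3]
dimmer tip_of 0.89 [ 524.3 -133.7    9. ] [358.9 250.7]
dimmer tip_of 0.32 [446.9  45.1   1.3] [287.7 233.8]
shaft_seat find_in 0.63 [ 529.  -139.9   61.2] [363.  235.6]
shaft_seat tip_of 0.55 [ 525.8 -135.7   59.7] [360.8 235.8]
knob find_in 0.74 [404.  165.9  24.9] [244.7 213.4]
knob find_in 0.56 [426.6 268.7  23. ] [228.3 193.4]
knob tip_of 0.77 [410.6 176.9   3.3] [245.1 216.5]
knob tip_of 0.72 [435.7 279.4   1.2] [229.8 196.5]
knob_pointer find_in 0.47 [404.2 171.3  19.8] [243.7 213.9]
knob_pointer find_in 0.46 [428.2 270.   20.5] [228.7 193.7]
knob_pointer tip_of 0.67 [446.4 259.7  37.1] [235.3 187.7]
badge_tin find_in 0.46 [441.4  39.7  14. ] [287.2 232.2]
badge_tin find_in 0.3 [ 372.2 -208.6   15.8] [338.  299.5]
badge_tin tip_of 0.73 [444.8  44.3  -0.3] [287.3 234.8]
badge_tin tip_of 0.22 [365.    9.4   0.7] [272.6 256.8]
red_die tip_of 0.66 [363.8 -73.3  -1.1] [29
[... 1232 characters left out ...]
8]
knob_pointer find_in 0.64 [ 527.3 -138.4   55.2] [298.7 230. ]
knob_pointer tip_of 0.98 [391.9 167.5  37.9] [327.9 333.4]
knob_pointer tip_of 0.61 [449.7 254.6  36.8] [288.  363.6]
badge_tin find_in 0.46 [441.2  49.6  11.2] [316.3 298.9]
badge_tin tip_of 0.52 [447.   43.7  -2. ] [314.4 301. ]
red_die tip_of 0.49 [361.7 -75.2   0.4] [359.7 271.6]
coin_pouch find_in 0.66 [366.3  10.1  13.9] [352.6 290.9]
coin_pouch tip_of 0.64 [367.5   4.4   6.2] [352.3 291.6]
red_marker find_in 0.34 [365.4 -64.5  17.7] [357.9 268.7]
paint_can find_in 0.86 [ 440.7 -410.9   61.2] [350.  179.4]
paint_can find_in 0.27 [ 526.5 -139.1   57.7] [299. 229.]
paint_can tip_of 0.75 [ 443.4 -444.2    5.6] [350.2 190.1]
```

View pics/scene0.png

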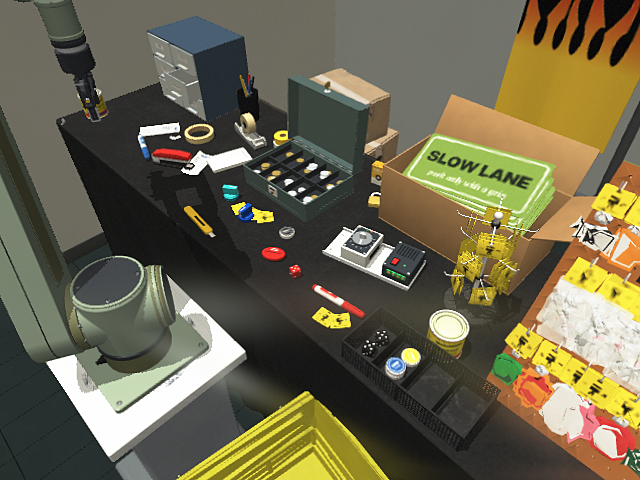

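View pics/side0.png

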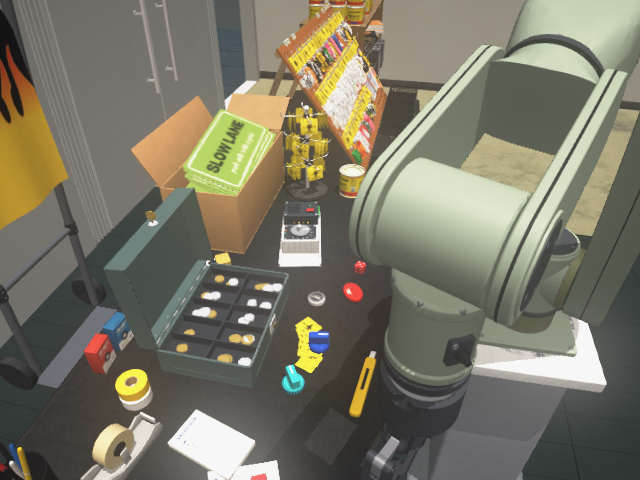

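The blue knob is at scene (245,213) and side (319,342). The teal knob at scene (230,192) and side (293,380) is the look-alike. The rail, white dimmer and dark power unit are at scene (375,250). I'll move the wrist camera over the knob next for the close check.

```bash
cat >> h.py <<'E'
def go(X,yaw=None):
    """shift in cm along tool axes to world X; yaw=desired world angle of the tool y axis (mod pi)"""
    s=env.observe(); R=Ro.from_euler('xyz',s['eef_rot']).as_matrix()
    d=R.T@(np.array(X)-s['ee_pos'])/10; ty=np.arctan2(R[1,1],R[0,1])
    # tool x down: +twist about tool x turns ty by -twist
    tw=None if yaw is None else -((yaw-ty+np.pi/2)%np.pi-np.pi/2)
    print('pos',np.round(s['ee_pos'],1),'ty deg',round(np.degrees(ty),1),'delta cm',np.round(d,2),'twist',tw,'q6',round(s['qpos'][5],2),'t',round(s['t'],2),'x',np.round(R[:,0],3))
E
python3 - <<'E'
from h import *
np.set_printoptions(precision=3,suppress=True)
f=cam('wrist');print(np.array(f['tool_from_camera']),f['fx'],f['k1'])
go([410,175,250])
E
```

```text
[[   0.      -0.287    0.958 -123.155]
 [   1.      -0.      -0.001    0.523]
 [   0.       0.958    0.287  -73.246]
 [   0.       0.       0.       1.   ]] 430.13361796595103 -0.08276444981831024
pos [244.3 520.5 250.4] ty deg 64.9 delta cm [  0.03 -24.24  29.68] twist None q6 -0.02 t 2.15 x [ 0.  0. -1.]
```

Emit:
{"method": "send_rows", "body": {
  "deltas": [
    {"fingers": 0, "xyz": [0, -4, 4.3], "twist": 0},
    {"fingers": 0, "xyz": [0, -8, 8.6], "twist": 0},
    {"fingers": 0, "xyz": [0, -12, 13], "twist": 0},
    {"fingers": 0, "xyz": [0, -16, 17.3], "twist": 0},
    {"fingers": 0, "xyz": [0, -20, 21.6], "twist": 0},
    {"fingers": 0, "xyz": [0, -24, 26], "twist": 0},
    {"fingers": 0, "xyz": [0, -24, 26], "twist": 0},
    {"fingers": 0, "xyz": [0, -24, 26], "twist": 0},
    {"fingers": 0, "xyz": [0, -24, 26], "twist": 0},
    {"fingers": 0, "xyz": [0, -24, 26], "twist": 0}
  ]
}}

```text
t: 2.98
ee_pos: [378.7, 189.6, 250.6]
eef_rot: [-0.373, 1.569, -0.816]
contact_force: [-0.2, 0.8, -0.3]
width: 0.998
```

Run:
```python
from h import *
np.set_printoptions(precision=1,suppress=True)
f=cam('wrist');save(f,'w1.png')
for l in ['knob','knob_pointer']:
    for d in env.tip_of('wrist',l)[:3]:
        X=w(f,d['point']);print(l,round(d['score'],2),X,proj(f,X))
go([525,-140,250])
np.savez('w1.npz',**{k:f[k] for k in f})
```

```text
knob 0.77 [439.7 277.2  -0.7] [436.  213.9]
knob 0.57 [411.3 176.3  -1.2] [321.2 232.6]
knob_pointer 0.71 [391.6 170.9  34.9] [305.1 226.7]
knob_pointer 0.6 [448.1 257.3  32.8] [428.  242.2]
knob_pointer 0.39 [439.6  42.1   0.3] [208.5 315.7]
pos [377.7 193.1 250.4] ty deg 64.8 delta cm [  0.  -23.9  27.5] twist None q6 -0.69 t 3.13 x [ 0.  0. -1.]
```

View pics/w1.png

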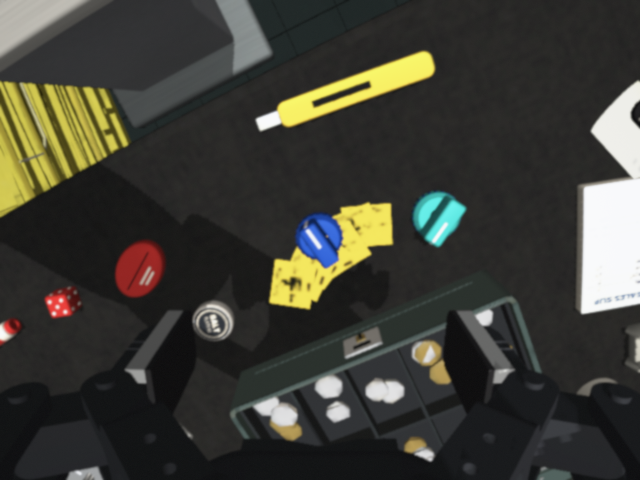

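The wrist view shows the blue knob at (320,238) and the teal look-alike at (438,218), so the blue one is right. I'll crop in close to get the pointer's direction.

Run:
```python
import cv2
im=cv2.imread('pics/w1.png')[200:280,280:370]
cv2.imwrite('pics/w1c.png',cv2.resize(im,None,fx=7,fy=7,interpolation=cv2.INTER_CUBIC))
```

```text
(no output)
```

View pics/w1c.png

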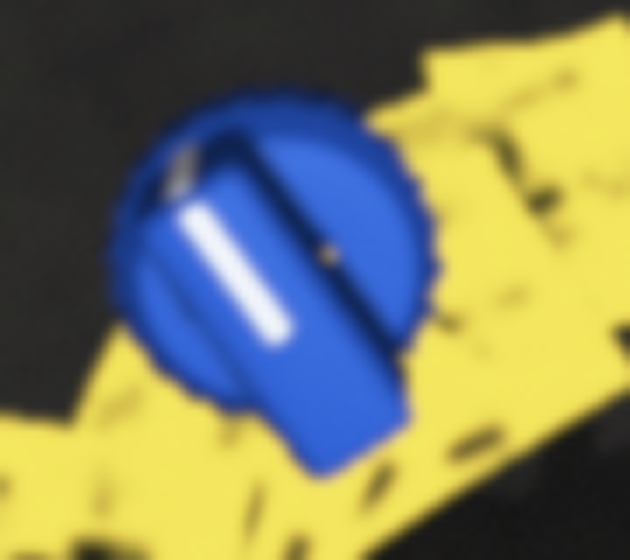

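Emit:
{"method": "send_rows", "body": {
  "deltas": [
    {"fingers": 0, "xyz": [0, -4, 3.5], "twist": 0},
    {"fingers": 0, "xyz": [0, -8, 7], "twist": 0},
    {"fingers": 0, "xyz": [0, -12, 11], "twist": 0},
    {"fingers": 0, "xyz": [0, -16, 15], "twist": 0},
    {"fingers": 0, "xyz": [0, -20, 19], "twist": 0},
    {"fingers": 0, "xyz": [0, -24, 23.5], "twist": 0},
    {"fingers": 0, "xyz": [0, -24, 23.5], "twist": 0},
    {"fingers": 0, "xyz": [0, -24, 23.5], "twist": 0},
    {"fingers": 0, "xyz": [0, -24, 23.5], "twist": 0},
    {"fingers": 0, "xyz": [0, -24, 23.5], "twist": 0}
  ]
}}

```text
t: 3.97
ee_pos: [489.3, -124.5, 249.6]
eef_rot: [2.394, 1.569, 1.953]
contact_force: [-0.1, -0.3, -0.4]
width: 1.001
```

Run:
```python
from h import *
np.set_printoptions(precision=1,suppress=True)
f=cam('wrist');save(f,'w2.png')
for l in ['rail','dimmer','shaft_seat','paint_can']:
    for d in env.tip_of('wrist',l)[:2]:
        X=w(f,d['point']);print(l,round(d['score'],2),X,proj(f,X))
go([525,-140,250])
np.savez('w2.npz',**{k:f[k] for k in f})
```

```text
rail 0.89 [ 533.3 -169.7   -2.3] [294.7 258.3]
dimmer 0.8 [ 528.6 -138.3    5.7] [323.4 242.5]
shaft_seat 0.57 [ 527.5 -140.7   56.1] [320.6 261.8]
paint_can 0.6 [ 444.6 -438.5   -3.1] [ 14.1 289.8]
pos [ 488.  -122.2  250.3] ty deg 65.0 delta cm [ 0.  -0.1  4.1] twist None q6 -1.4 t 4.22 x [-0.  0. -1.]
```

View pics/w2.png

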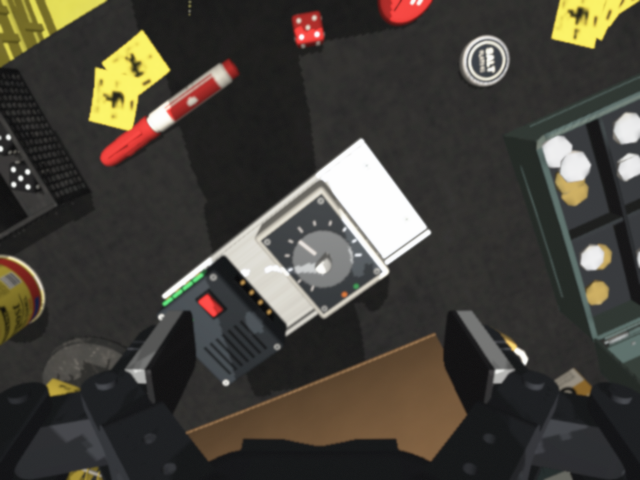

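Run:
```python
from h import *
np.set_printoptions(precision=1,suppress=True)
L=lambda n:dict(np.load(n))
f=L('w1.npz'); 
f2=L('w2.npz')
R=lambda f,p,z:ray(f,p[0]*1.,p[1]*1.,z)
c=lambda u,v:(280+(u+.5)/7-.5,200+(v+.5)/7-.5)
print('line',*[R(f,c(*p),36) for p in [(190,200),(283,340)]])
print('bar top corners',*[R(f,c(*p),36) for p in [(147,228),(235,160),(405,415),(322,475)]])
a,b=[R(f,c(*p),36) for p in [(190,200),(283,340)]]
print('deg',np.degrees(np.arctan2(*(a-b)[1::-1])))
D=[R(f2,p,46) for p in [(323,183),(388,268),(322,318),(258,238)]]
print('dimmer',*D,np.mean(D,0),[np.linalg.norm(D[i]-D[i-1]) for i in range(4)])
P=[R(f2,p,12) for p in [(362,138),(430,233)]]; print('rail end',*P,np.linalg.norm(P[0]-P[1]),np.degrees(np.arctan2(*(P[1]-P[0])[1::-1])))
im=f2['frame'][170:340,200:440,::-1]
cv2.imwrite('pics/w2c.png',cv2.resize(im,None,fx=3.3,fy=3.3,interpolation=cv2.INTER_CUBIC))
```

```text
line [393.  171.7  36. ] [413.1 174.1  36. ]
bar top corners [393.9 165.7  36. ] [390.9 178.5  36. ] [427.8 183.2  36. ] [430.5 171.1  36. ]
deg -173.15907831709387
dimmer [ 473.7 -113.3   46. ] [559.1 -95.   46. ] [ 576.9 -162.6   46. ] [ 491.4 -178.7   46. ] [ 525.3 -137.4   46. ] [np.float64(67.72498471154441), np.float64(87.31801666612293), np.float64(69.89568930078433), np.float64(86.92812166038917)]
rail end [458.8 -70.5  12. ] [558.9 -49.2  12. ] 102.32614243734122 12.037614513204693
```

View pics/w2c.png

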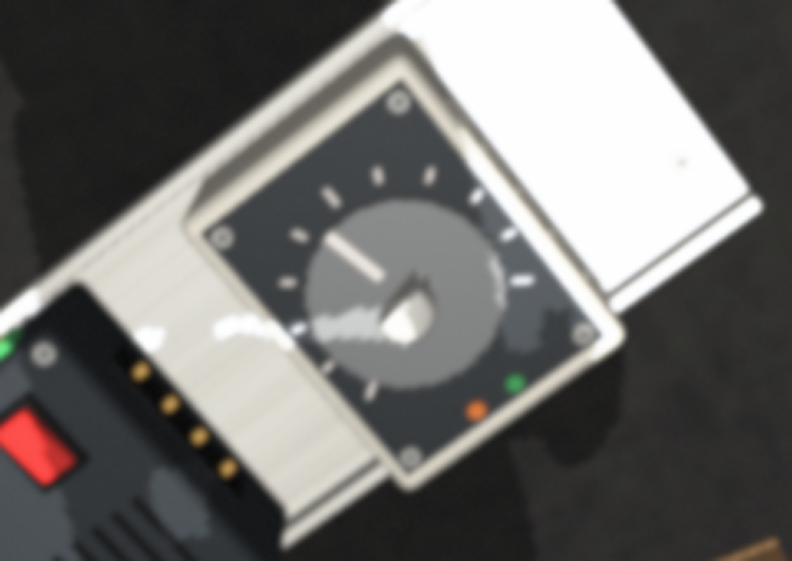

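Run:
```python
from h import *
np.set_printoptions(precision=1,suppress=True)
f2=dict(np.load('w2.npz'))
R=lambda f,p,z:ray(f,p[0]*1.,p[1]*1.,z)
c=lambda u,v:(200+(u+.5)/3.3-.5,170+(v+.5)/3.3-.5)
a,b=[R(f2,c(*p),54) for p in [(328,236),(382,278)]]
ct=R(f2,c(405,293),54); print('mark',a,b,'dial ctr',ct,np.degrees(np.arctan2(*(a-b)[1::-1])),np.degrees(np.arctan2(*(a-ct)[1::-1])))
for z in (0,50,100,150,200): print('box',z,R(f2,(190,430),z)[:2],R(f2,(435,335),z)[:2],'case',R(f2,(510,135),z)[:2],R(f2,(600,340),z)[:2])
g=cam('scene')
print('scene box base',R(g,(380,205),0),R(g,(490,258),0))
for z in (150,200,250): print(z,'rim',R(g,(380,166),z),R(g,(500,205),z))
y=np.radians(12); Y=np.array([-np.sin(y),np.cos(y)]);O=np.array([532.8,-172.5])
p=O+Y*104; go([*p,120],y); print(p, O-8*Y)
```

```text
mark [ 505.7 -148.9   54. ] [ 520.5 -141.9   54. ] dial ctr [ 526.2 -138.6   54. ] -154.73835048742814 -153.3440803629524
box 0 [ 660.3 -358.3] [663.2 -80.3] case [511.2  47.8] [745.9  72.5]
box 50 [ 628.6 -322.7] [631. -82.] case [499.4  28.9] [702.6  50.3]
box 100 [ 596.8 -287.2] [598.8 -83.7] case [487.6  10.1] [659.4  28.1]
box 150 [ 565.  -251.6] [566.7 -85.4] case [475.8  -8.8] [616.1   6. ]
box 200 [ 533.2 -216. ] [534.5 -87.1] case [464.  -27.7] [572.9 -16.2]
scene box base [705.8 -48.5   0. ] [ 736.9 -372.3    0. ]
150 rim [675.8 -60.  150. ] [ 746.5 -352.8  150. ]
200 rim [ 618.1 -104.4  200. ] [ 683.7 -376.1  200. ]
250 rim [ 560.4 -148.8  250. ] [ 620.9 -399.3  250. ]
pos [ 488.  -122.4  250.4] ty deg 65.0 delta cm [13.   5.7 -0.1] twist 0.9244088117515303 q6 -1.4 t 4.27 x [ 0.  0. -1.]
[511.2 -70.8] [ 534.5 -180.3]
```

The mark on the dial points at -154° and the knob's pointer at -173° in the world. I'll close the fingers, go behind the dimmer, then push.

Emit:
{"method": "send_rows", "body": {
  "deltas": [
    {"fingers": 1, "xyz": [0, 3, 0], "twist": 0.12},
    {"fingers": 1, "xyz": [0, 5.7, -0.1], "twist": 0.24},
    {"fingers": 1, "xyz": [3, 5.7, -0.1], "twist": 0.36},
    {"fingers": 1, "xyz": [6, 5.7, -0.1], "twist": 0.48},
    {"fingers": 1, "xyz": [9, 5.7, -0.1], "twist": 0.6},
    {"fingers": 1, "xyz": [12, 5.7, -0.1], "twist": 0.72},
    {"fingers": 1, "xyz": [13, 5.7, -0.1], "twist": 0.84},
    {"fingers": 1, "xyz": [13, 5.7, -0.1], "twist": 0.925},
    {"fingers": 1, "xyz": [13, 5.7, -0.1], "twist": 0.925},
    {"fingers": 1, "xyz": [13, 5.7, -0.1], "twist": 0.925}
  ]
}}

```text
t: 5.1
ee_pos: [511.4, -69.5, 120.8]
eef_rot: [2.171, 1.569, 0.812]
contact_force: [0.3, -0.5, -0.5]
width: -0.004
```

Run:
```python
from h import *
y=np.radians(12); Y=np.array([-np.sin(y),np.cos(y)]);O=np.array([532.8,-172.5])
print(env.observe()['width'],env.observe()['contact_force'])
go([*(O+Y*104),33],y);go([*(O+Y*38),33],y)
```

```text
-0.004388903492097453 [ 0.32896409 -0.45757111 -0.45756313]
pos [511.4 -69.5 120.8] ty deg 12.2 delta cm [ 8.78 -0.06  0.13] twist 0.0028578174686069158 q6 -0.37 t 5.1 x [ 0.001  0.001 -1.   ]
pos [511.4 -69.5 120.8] ty deg 12.2 delta cm [ 8.78 -0.08  6.73] twist 0.0028578174686069158 q6 -0.37 t 5.1 x [ 0.001  0.001 -1.   ]
```

Emit:
{"method": "send_rows", "body": {
  "deltas": [
    {"fingers": 1, "xyz": [3.5, 0, 0.1], "twist": 0},
    {"fingers": 1, "xyz": [7, 0, 0.1], "twist": 0},
    {"fingers": 1, "xyz": [8.8, -0.1, 0.1], "twist": 0},
    {"fingers": 1, "xyz": [8.8, -0.1, 0.1], "twist": 0},
    {"fingers": 1, "xyz": [8.8, -0.1, 1.0], "twist": 0},
    {"fingers": 1, "xyz": [8.8, -0.1, 2.0], "twist": 0},
    {"fingers": 1, "xyz": [8.8, -0.1, 2.8], "twist": 0},
    {"fingers": 1, "xyz": [8.8, -0.1, 3.5], "twist": 0}
  ]
}}

```text
t: 5.77
ee_pos: [519.0, -103.9, 34.7]
eef_rot: [2.03, 1.566, 0.669]
contact_force: [-1.5, 11.0, 5.7]
width: -0.004
```

Emit:
{"method": "send_rows", "body": {
  "deltas": [
    {"fingers": 1, "xyz": [0, 0, 0.6], "twist": 0},
    {"fingers": 1, "xyz": [0, 0, 1.2], "twist": 0},
    {"fingers": 1, "xyz": [0, 0, 1.8], "twist": 0},
    {"fingers": 1, "xyz": [0, 0, 2.2], "twist": 0},
    {"fingers": 1, "xyz": [0, 0, 2.5], "twist": 0}
  ]
}}

```text
t: 6.18
ee_pos: [524.4, -128.0, 36.0]
eef_rot: [2.208, 1.564, 0.846]
contact_force: [-2.3, 9.6, 5.0]
width: -0.0
```

Run:
```python
from h import *
y=np.radians(12); Y=np.array([-np.sin(y),np.cos(y)]);O=np.array([532.8,-172.5])
go([*(O+Y*38),33],y);print(env.observe()['contact_force'])
```

```text
pos [ 524.4 -128.    36. ] ty deg 12.0 delta cm [ 0.3  -0.11  0.72] twist -0.0008161353615150357 q6 -0.48 t 6.18 x [ 0.004  0.005 -1.   ]
[-2.28429384  9.62600676  5.01753351]
```

Emit:
{"method": "send_rows", "body": {
  "deltas": [
    {"fingers": 1, "xyz": [0, -0.1, 0.4], "twist": 0},
    {"fingers": 1, "xyz": [0, -0.1, 0.7], "twist": 0},
    {"fingers": 1, "xyz": [0, -0.1, 0.9], "twist": 0},
    {"fingers": 1, "xyz": [0, -0.1, 1.0], "twist": 0},
    {"fingers": 1, "xyz": [0, -0.1, 1.0], "twist": 0}
  ]
}}

```text
t: 6.6
ee_pos: [525.4, -135.9, 36.4]
eef_rot: [2.552, 1.561, 1.187]
contact_force: [1.0, 14.9, 0.8]
width: 0.003
```

Emit:
{"method": "send_rows", "body": {
  "deltas": [
    {"fingers": 1, "xyz": [0, 0, 0.3], "twist": 0},
    {"fingers": 1, "xyz": [0, 0, 0.6], "twist": 0},
    {"fingers": 1, "xyz": [0, 0, 0.6], "twist": 0}
  ]
}}

```text
t: 6.85
ee_pos: [525.4, -136.1, 36.4]
eef_rot: [2.937, 1.55, 1.568]
contact_force: [0.9, 29.3, 3.3]
width: 0.001
```

Emit:
{"method": "send_rows", "body": {
  "deltas": [
    {"fingers": 1, "xyz": [0, 0, -1], "twist": 0},
    {"fingers": 1, "xyz": [0, 0, -2.5], "twist": 0},
    {"fingers": 1, "xyz": [-3, 0, -2.5], "twist": 0},
    {"fingers": 0.3, "xyz": [-7, 0, -2.5], "twist": 0},
    {"fingers": 0, "xyz": [-11, 0, -2.5], "twist": 0},
    {"fingers": 0, "xyz": [-15, 0, -2.5], "twist": 0},
    {"fingers": 0, "xyz": [-17, 0, -1.5], "twist": 0},
    {"fingers": 0, "xyz": [-17, 0, -1.5], "twist": 0},
    {"fingers": 0, "xyz": [-17, 0, -1.5], "twist": 0},
    {"fingers": 0, "xyz": [-17, 0, -1.5], "twist": 0}
  ]
}}

```text
t: 7.68
ee_pos: [521.8, -125.3, 206.2]
eef_rot: [2.98, 1.551, 1.61]
contact_force: [0.1, 0.0, -0.6]
width: 0.974
```

Run:
```python
from h import *
np.set_printoptions(precision=1,suppress=True)
f=cam('wrist');save(f,'w3.png')
for l in ['dimmer','shaft_seat']:
    for d in env.tip_of('wrist',l)[:1]:
        X=w(f,d['point']);print(l,round(d['score'],2),X,proj(f,X))
np.savez('w3.npz',**{k:f[k] for k in f})
K=[411,175.5]
go([411,175,150],np.radians(97));print(env.observe()['contact_force'])
```

```text
dimmer 0.86 [ 540.4 -179.7    6.2] [327.4 282.2]
shaft_seat 0.92 [ 536.3 -184.7   55.6] [321.7 313.6]
pos [ 521.6 -124.7  205.2] ty deg 11.5 delta cm [  6.2  -4.8 -31.4] twist -1.4916925289160092 q6 -0.48 t 7.83 x [-0.  0. -1.]
[-0.3 -0.2  0.5]
```

View pics/w3.png

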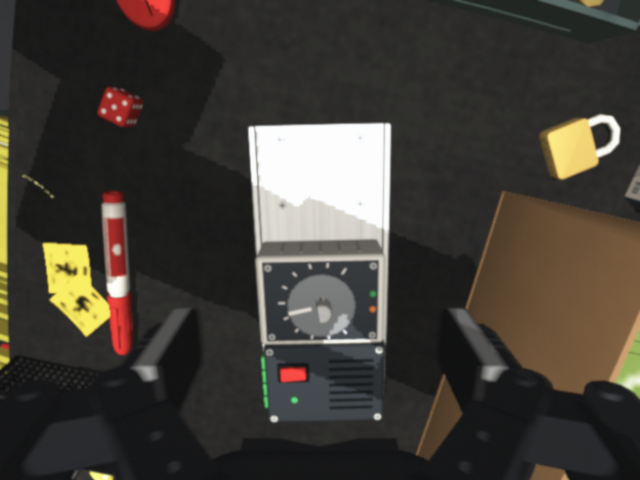

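The dimmer is flush: its edge meets the unit at row 343. Its mark at (300,312) points left. Next I go above the knob with the camera on the robot's side.

Emit:
{"method": "send_rows", "body": {
  "deltas": [
    {"fingers": 0, "xyz": [0, -0.5, -3], "twist": -0.12},
    {"fingers": 0, "xyz": [0, -1, -6.5], "twist": -0.24},
    {"fingers": 0, "xyz": [0, -1.5, -10], "twist": -0.36},
    {"fingers": 0, "xyz": [0, -2, -13], "twist": -0.48},
    {"fingers": 0, "xyz": [0, -2.5, -16], "twist": -0.6},
    {"fingers": 0, "xyz": [1, -3, -19], "twist": -0.72},
    {"fingers": 0, "xyz": [2, -3.5, -22], "twist": -0.84},
    {"fingers": 0, "xyz": [3, -4, -25], "twist": -0.96},
    {"fingers": 0, "xyz": [4, -4.5, -28], "twist": -1.08},
    {"fingers": 0, "xyz": [5, -4.8, -31.4], "twist": -1.2}
  ]
}}

```text
t: 8.67
ee_pos: [410.1, 175.0, 160.5]
eef_rot: [1.978, 1.55, 1.814]
contact_force: [0.9, 0.4, 0.3]
width: 0.998
```

Run:
```python
from h import *
go([411,175,150],np.radians(97))
np.set_printoptions(precision=1,suppress=True)
f=dict(np.load('w3.npz')); R=lambda p,z:ray(f,p[0]*1.,p[1]*1.,z)
# dial disc: grey blob
g=f['frame'][265:350,260:385].astype(int); 
m=((abs(g[...,0]-g[...,2])<12)&(g.mean(2)>95)&(g.mean(2)<150)).astype(np.uint8)
m=cv2.morphologyEx(m,cv2.MORPH_OPEN,np.ones((3,3)))
n,lab,st,ce=cv2.connectedComponentsWithStats(m); print(st[1:],ce[1:]+[260,265])
i=1+np.argmax(st[1:,4]); pts=np.argwhere(lab==i)[:,::-1].astype(np.float32)
(hx,hy),r=cv2.minEnclosingCircle(pts); e=cv2.fitEllipse(cv2.convexHull(pts)); print(hx+260,hy+265,r,e)
c=R((e[0][0]+260,e[0][1]+265),54);a=R((289,314),54);b=R((312,310),54);print(c,a,b,np.degrees(np.arctan2(*(a-b)[1::-1])),np.degrees(np.arctan2(*(a-c)[1::-1])))
D=[R(p,46) for p in [(260,258),(383,256),(384,344),(263,346)]];print(*D,np.mean(D,0))
```

```text
pos [410.1 175.  160.5] ty deg 80.6 delta cm [ 1.05 -0.01  0.09] twist -0.2860322303421954 q6 -1.06 t 8.67 x [-0.005  0.02  -1.   ]
[[   2    0   10    7   58]
 [ 109    0   10    5   43]
 [  28   10   67   61 2667]
 [  59   39    6    3   18]
 [ 109   67    8    7   53]
 [   7   69    9    8   54]
 [  50   73    4    3   12]] [[266.5 267.9]
 [373.5 266.7]
 [320.1 302.9]
 [321.5 305. ]
 [372.5 335.2]
 [271.1 337.4]
 [311.5 339. ]]
320.9318199157715 305.0 33.309329986572266 ((60.78989028930664, 40.298423767089844), (61.7944221496582, 66.66776275634766), 83.7262954711914)
[ 534.6 -179.3   54. ] [ 513.9 -190.3   54. ] [ 529.2 -184.1   54. ] -157.7232525968541 -151.88134882757566
[ 486.6 -156.2   46. ] [ 570.4 -137.7   46. ] [ 587.8 -204.5   46. ] [ 499.8 -224.    46. ] [ 536.1 -180.6   46. ]
```

Emit:
{"method": "send_rows", "body": {
  "deltas": [
    {"fingers": 0, "xyz": [0.5, 0, 0.1], "twist": -0.12},
    {"fingers": 0, "xyz": [1, 0, 0.1], "twist": -0.24},
    {"fingers": 0, "xyz": [1, 0, 0.1], "twist": -0.286},
    {"fingers": 0, "xyz": [1, 0, 0.1], "twist": -0.286},
    {"fingers": 0, "xyz": [1, 0, 0.1], "twist": -0.286}
  ]
}}

```text
t: 9.08
ee_pos: [410.7, 175.1, 149.8]
eef_rot: [1.768, 1.551, 1.89]
contact_force: [0.6, -0.8, -0.2]
width: 1.005
```

Run:
```python
from h import *
np.set_printoptions(precision=1,suppress=True)
f=cam('wrist')
p0=proj(f,[411,175,36]).astype(int); print(p0)
c=(p0[0]-80,p0[1]-70,p0[0]+80,p0[1]+70); print(c); save(f,'w4.png',c,4.5)
for l in ['knob','knob_pointer']:
    for d in env.tip_of('wrist',l)[:2]:
        X=w(f,d['point']);print(l,round(d['score'],2),X,proj(f,X))
np.savez('w4.npz',**{k:f[k] for k in f})
go([411,175,36],np.radians(97))
```

```text
[314 241]
(np.int64(234), np.int64(171), np.int64(394), np.int64(311))
knob 0.97 [439.5 275.6   0.6] [453.4 281.7]
knob 0.84 [407.1 174.7   1.9] [314.3 220.7]
knob_pointer 0.84 [388.4 172.4  35.8] [314.6 203. ]
knob_pointer 0.8 [450.6 259.1  35.9] [442.  317.4]
pos [411.1 174.9 150.3] ty deg 96.9 delta cm [11.4 -0.2  0. ] twist -0.0011725461474503263 q6 -1.34 t 9.23 x [-0.  0. -1.]
```

View pics/w4.png

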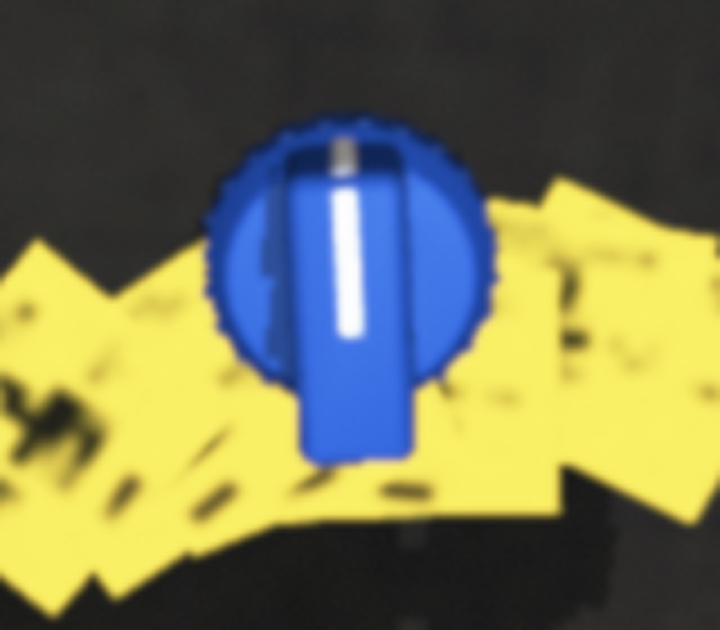

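Run:
```python
from h import *
np.set_printoptions(precision=1,suppress=True)
f=dict(np.load('w4.npz'))
c=lambda u,v:ray(f,234+(u+.5)/4.5-.5,171+(v+.5)/4.5-.5,36)
C=[c(289,175),c(402,175),c(413,462),c(301,462)];m=np.mean(C,0);print(*C,m)
a=(C[0]+C[1]-C[2]-C[3])/2;print(np.linalg.norm(a),np.degrees(np.arctan2(a[1],a[0])))
l=c(344,185)-c(350,335);print(np.degrees(np.arctan2(l[1],l[0])))
go([m[0],m[1],36],np.arctan2(a[1],a[0])+np.pi/2)
```

```text
[393.2 163.4  36. ] [391.5 177.5  36. ] [429.6 183.7  36. ] [431.2 169.1  36. ] [411.4 173.4  36. ]
38.522116898573316 -171.17462861085025
-171.18992457287916
pos [411.1 174.9 150.3] ty deg 96.9 delta cm [11.4 -0.4  0. ] twist -0.033031286959816164 q6 -1.34 t 9.23 x [-0.  0. -1.]
```

Emit:
{"method": "send_rows", "body": {
  "deltas": [
    {"fingers": 0, "xyz": [4, -0.15, 0], "twist": -0.033},
    {"fingers": 0, "xyz": [8, -0.15, 0], "twist": -0.033},
    {"fingers": 0, "xyz": [10.5, -0.15, 0], "twist": -0.033},
    {"fingers": 0, "xyz": [11.35, -0.15, 0], "twist": -0.033},
    {"fingers": 0.5, "xyz": [11.35, -0.15, 0], "twist": -0.033},
    {"fingers": 0.7, "xyz": [11.35, -0.15, 0], "twist": -0.033},
    {"fingers": 0.85, "xyz": [11.35, -0.15, 0], "twist": -0.033},
    {"fingers": 1, "xyz": [11.35, -0.15, 0], "twist": -0.033},
    {"fingers": 1, "xyz": [11.35, -0.15, 0], "twist": -0.033},
    {"fingers": 1, "xyz": [11.35, -0.15, 0], "twist": -0.033}
  ],
  "grip_force": 45
}}

```text
t: 10.07
ee_pos: [411.5, 175.8, 38.2]
eef_rot: [1.546, 1.55, 1.701]
contact_force: [-1.6, -2.9, 9.8]
width: 0.178
```

Emit:
{"method": "send_rows", "body": {
  "deltas": [
    {"fingers": 1, "xyz": [0, 0, 0], "twist": 0},
    {"fingers": 1, "xyz": [0, 0, 0], "twist": 0},
    {"fingers": 1, "xyz": [0, 0, 0], "twist": 0}
  ]
}}

```text
t: 10.32
ee_pos: [411.5, 175.8, 38.4]
eef_rot: [1.526, 1.55, 1.68]
contact_force: [-0.5, 0.1, -1.8]
width: 0.171
```

Run:
```python
from h import *
go([534.6,-180,150],np.radians(26+90-2));s=env.observe();print(s['contact_force'],s['width']*85)
```

```text
pos [411.5 175.8  38.4] ty deg 98.8 delta cm [-11.92 -36.81   6.7 ] twist -0.26453055240085965 q6 -1.39 t 10.32 x [-0.002  0.021 -1.   ]
[-0.48600847  0.12933773 -1.8117756 ] 14.49967797315041
```

Emit:
{"method": "send_rows", "body": {
  "deltas": [
    {"fingers": 1, "xyz": [-3, 0, 0], "twist": 0},
    {"fingers": 1, "xyz": [-7, 0, 0], "twist": 0},
    {"fingers": 1, "xyz": [-11, -2, 0.5], "twist": -0.05},
    {"fingers": 1, "xyz": [-12, -6, 1], "twist": -0.1},
    {"fingers": 1, "xyz": [-12, -10, 2], "twist": -0.15},
    {"fingers": 1, "xyz": [-12, -14, 3], "twist": -0.2},
    {"fingers": 1, "xyz": [-12, -18, 4], "twist": -0.25},
    {"fingers": 1, "xyz": [-12, -22, 4.5], "twist": -0.29},
    {"fingers": 1, "xyz": [-12, -26, 5], "twist": -0.29},
    {"fingers": 1, "xyz": [-12, -30, 5.5], "twist": -0.29}
  ]
}}

```text
t: 11.15
ee_pos: [512.1, -116.5, 151.8]
eef_rot: [1.263, 1.55, 1.707]
contact_force: [1.2, 0.2, -0.6]
width: 0.177
```

Emit:
{"method": "send_rows", "body": {
  "deltas": [
    {"fingers": 1, "xyz": [0, 0, 0], "twist": 0},
    {"fingers": 1, "xyz": [0, 0, 0], "twist": 0}
  ]
}}

```text
t: 11.32
ee_pos: [512.1, -118.4, 151.2]
eef_rot: [1.308, 1.549, 1.748]
contact_force: [-0.1, 0.3, -2.2]
width: 0.175
```

Run:
```python
from h import *
np.set_printoptions(precision=1,suppress=True)
go([534.6,-180,150],np.radians(115.5))
f=cam('wrist'); save(f,'w5.png'); np.savez('w5.npz',**{k:f[k] for k in f})
s=env.observe();print(s['contact_force'],s['width'])
T=Ro.from_euler('xyz',s['eef_rot']).as_matrix()
for l in ['knob','knob_pointer','shaft_seat']:
    for d in env.tip_of('wrist',l)[:2]:
        X=w(f,d['point']);print(l,round(d['score'],2),X,proj(f,X),T.T@(X-s['ee_pos']))
```

```text
pos [ 512.1 -118.4  151.2] ty deg 115.2 delta cm [-0.  -6.5 -0.6] twist -0.004916936892243928 q6 -2.28 t 11.32 x [-0.  0. -1.]
[-0.4  0.6 -2. ] 0.17208813160043807
knob 0.84 [ 508.5 -115.8  112.1] [326.1 288.4] [39.1  1.4 -2.6]
knob_pointer 0.91 [ 494.2 -123.6  147.1] [327.4 286. ] [  4.1   1.2 -18.7]
shaft_seat 0.81 [ 534.9 -182.9   54.9] [187.2 237.7] [ 94.8 -71.8  -7.6]
```

View pics/w5.png

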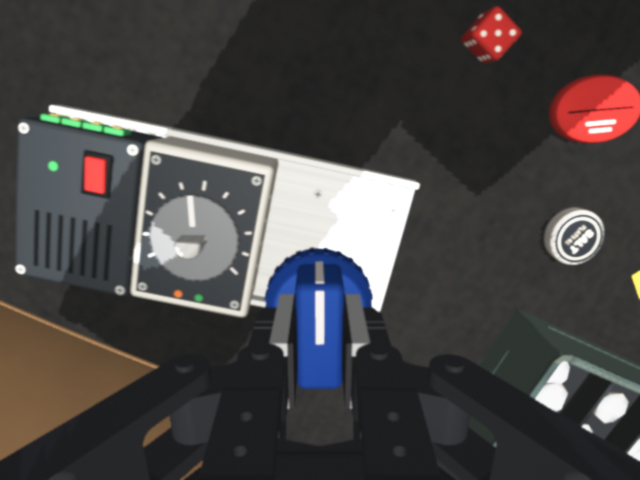

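The blue knob is held at (320,320) with its pointer up. The dial is at (193,238) with its mark at (190,210), and the dimmer is still flush. I'll crop both side by side to measure.

Run:
```python
import cv2,numpy as np
im=cv2.imread('pics/w5.png'); r=lambda i:cv2.resize(i,None,fx=3.6,fy=3.6,interpolation=cv2.INTER_CUBIC)
cv2.imwrite('pics/w5c.png',np.hstack([r(im[180:290,140:250]),r(im[240:350,265:375])]))
```

```text
(no output)
```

View pics/w5c.png

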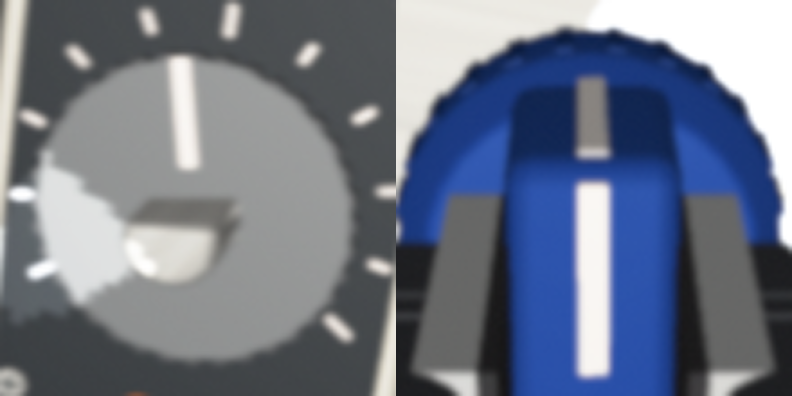

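Run:
```python
from h import *
np.set_printoptions(precision=2,suppress=True)
f=dict(np.load('w5.npz')); s=env.observe(); T=Ro.from_euler('xyz',s['eef_rot']).as_matrix(); P=np.array(s['ee_pos'])
c=lambda u,v,z:ray(f,140+(u+.5)/3.6-.5,180+(v+.5)/3.6-.5,z)
k=lambda u,v,z:T.T@(ray(f,265+(u-396+.5)/3.6-.5,240+(v+.5)/3.6-.5,z)-P)
a,b,ct=c(180,55,54),c(188,168,54),c(195,208,54)
print('mark',np.degrees(np.arctan2(*(a-b)[1::-1])),np.degrees(np.arctan2(*(a-ct)[1::-1])),'ctr',ct)
L=[c(37,208,54),c(353,208,54),c(195,55,54),c(195,362,54)];print(np.linalg.norm(L[0]-L[1]),np.linalg.norm(L[2]-L[3]))
z=P[2]
print('line outer',k(593,183,z-2.4),'inner',k(593,376,z-2.4),'bar front edge',k(593,165,z-2.4),'skirt front low',k(588,28,z-38.4))
print('bar base front', k(593,88,z-24.4), 'skirt L/R',k(399,215,z-38.4),k(781,215,z-38.4))
# D shaft top flat edge, at z=67
print('flat edge top',c(130,228,67),c(215,228,67),'round bottom',c(172,283,67))
go([*ct[:2],150])
```

```text
mark -155.66078749418912 -154.14913988954459 ctr [ 533.69 -179.85   54.  ]
47.40553858336719 47.97399578079119
line outer [  2.23  -2.85 -18.83] inner [ 2.34 -2.96  0.47] bar front edge [  2.22  -2.84 -20.54] skirt front low [ 38.21  -3.36 -21.39]
bar base front [ 24.23  -2.83 -19.57] skirt L/R [ 37.89 -24.97   0.71] [38.81 18.53  1.4 ]
flat edge top [ 535.17 -185.55   67.  ] [ 530.11 -174.61   67.  ] round bottom [ 540.41 -177.32   67.  ]
pos [ 511.5 -115.1  151.7] ty deg 115.5 delta cm [ 0.02 -6.8  -0.79] twist None q6 -2.28 t 11.52 x [-0.    0.02 -1.  ]
```

Run:
```python
from h import *
np.set_printoptions(precision=3,suppress=True)
f=dict(np.load('w5.npz')); Tm=f['M']@np.linalg.inv(f['tool_from_camera']); T=Tm[:3,:3];P=Tm[:3,3]; print('T then',P,T[:,0])
k=lambda u,v,z:T.T@(ray(f,265+(u-396+.5)/3.6-.5,240+(v+.5)/3.6-.5,z)-P)
z=P[2]
print('line outer',k(593,183,z-2.4),'inner',k(593,376,z-2.4),'bar front edge',k(593,165,z-2.4),'skirt front low',k(588,28,z-38.4))
print('skirt L/R',k(399,215,z-38.4),k(781,215,z-38.4))
for i in range(4):
    s=env.observe(); print(s['t'],np.array(s['ee_pos']),np.array(s['eef_rot']),np.array(s['qpos']),s['contact_force'],np.abs(s['joint_vel']).max())
    if i<3: env.grab_frame('side')
```

```text
T then [ 512.099 -118.351  151.201] [-0.004  0.021 -1.   ]
line outer [  2.306   0.243 -17.709] inner [2.415 0.237 1.663] bar front edge [  2.296   0.244 -19.428] skirt front low [ 38.289  -0.27  -20.323]
skirt L/R [ 37.962 -21.824   1.965] [38.88  21.809  2.42 ]
11.5167 [ 511.541 -115.09   151.695] [1.301 1.549 1.746] [-0.255  0.33   1.82   0.024  1.001 -2.284] [ 0.035  0.441 -0.943] 0.005931986288827832
11.5667 [ 511.678 -115.037  151.83 ] [1.286 1.549 1.732] [-0.254  0.329  1.82   0.024  1.001 -2.284] [-0.57  -0.413 -0.176] 0.006515544942528156
11.6167 [ 511.818 -115.111  151.951] [1.271 1.549 1.717] [-0.254  0.329  1.82   0.023  1.001 -2.284] [ 0.023  0.363 -1.638] 0.006019547883736903
11.6667 [ 511.916 -115.243  151.995] [1.265 1.549 1.711] [-0.255  0.329  1.82   0.023  1.001 -2.284] [ 0.135  0.556 -1.432] 0.004969669527975978
```

Run:
```python
from h import *
np.set_printoptions(precision=2,suppress=True)
f=cam('wrist'); s=env.observe(); print(s['ee_pos'],s['joint_vel'])
u0,v0=140,180
g=f['frame'][v0:290,u0:250].astype(int)
m=((g.max(2)-g.min(2)<14)&(g.mean(2)>95)&(g.mean(2)<165)).astype(np.uint8)
m=cv2.morphologyEx(m,cv2.MORPH_OPEN,np.ones((3,3)))
n,lab,st,ce=cv2.connectedComponentsWithStats(m);i=1+np.argmax(st[1:,4]);pts=np.argwhere(lab==i)[:,::-1].astype(np.float32)
h=cv2.convexHull(pts); e=cv2.fitEllipse(h); print(st[i],e)
W=np.array([ray(f,u+u0,v+v0,54.)[:2] for u,v in h[:,0]])
from scipy.optimize import least_squares
r=least_squares(lambda p:np.hypot(*(W-p[:2]).T)-24,[534,-180],loss='soft_l1');print(r.x,np.abs(r.fun).max(),np.sqrt(np.mean(r.fun**2)))
ct=r.x; R=Ro.from_euler('xyz',s['eef_rot']).as_matrix()
off=R@np.array([38.4,0,0.6]); print('off',off)
go([ct[0]-off[0],ct[1]-off[1],54+38.4+22],np.radians(115.5))
```

```text
[ 512.02 -115.42  152.04] [-0.01  0.   -0.   -0.   -0.   -0.  ]
[   6   12   86   85 4499] ((47.737491607666016, 54.395416259765625), (83.16390228271484, 91.06783294677734), 125.3915023803711)
[ 534.82 -180.17] 0.7782057127052404 0.17474336789289988
off [  0.43   1.06 -38.39]
pos [ 512.  -115.4  152. ] ty deg 115.5 delta cm [ 3.62 -6.98 -0.84] twist 0.0008508568836687047 q6 -2.28 t 11.72 x [-0.    0.02 -1.  ]
```

Emit:
{"method": "send_rows", "body": {
  "deltas": [
    {"fingers": 1, "xyz": [0, -2.5, -0.3], "twist": 0},
    {"fingers": 1, "xyz": [0, -5, -0.6], "twist": 0},
    {"fingers": 1, "xyz": [0, -7, -0.8], "twist": 0},
    {"fingers": 1, "xyz": [1, -7, -0.85], "twist": 0},
    {"fingers": 1, "xyz": [2.5, -7, -0.85], "twist": 0},
    {"fingers": 1, "xyz": [3.6, -7, -0.85], "twist": 0},
    {"fingers": 1, "xyz": [3.6, -7, -0.85], "twist": 0},
    {"fingers": 1, "xyz": [3.6, -7, -0.85], "twist": 0},
    {"fingers": 1, "xyz": [3.6, -7, -0.85], "twist": 0},
    {"fingers": 1, "xyz": [3.6, -7, -0.85], "twist": 0}
  ]
}}

```text
t: 12.55
ee_pos: [534.9, -181.3, 115.4]
eef_rot: [1.191, 1.55, 1.637]
contact_force: [0.2, -0.4, -0.9]
width: 0.173
```

Run:
```python
from h import *
s=env.observe(); R=Ro.from_euler('xyz',s['eef_rot']).as_matrix()
off=R@np.array([38.4,0,0.6]); print('knob',np.array(s['ee_pos'])+off,s['contact_force'],s['joint_vel'].round(3) if hasattr(s['joint_vel'],'round') else '')
go([534.8-off[0],-180.2-off[1],54+38.4+14.5],np.radians(115.5))
```

```text
knob [ 535.4076191  -180.22276183   76.97656895] [ 0.21569186 -0.43638458 -0.85921744] [-0.003 -0.003 -0.004  0.001 -0.001 -0.001]
pos [ 534.9 -181.3  115.4] ty deg 115.6 delta cm [ 0.85  0.01 -0.06] twist 0.0013118678865380318 q6 -2.39 t 12.55 x [-0.001  0.021 -1.   ]
```

Emit:
{"method": "send_rows", "body": {
  "deltas": [
    {"fingers": 1, "xyz": [0.5, 0, -0.05], "twist": 0},
    {"fingers": 1, "xyz": [0.9, 0, -0.05], "twist": 0},
    {"fingers": 1, "xyz": [1.2, 0, -0.05], "twist": 0},
    {"fingers": 1, "xyz": [1.4, 0, -0.05], "twist": 0},
    {"fingers": 1, "xyz": [1.4, 0, -0.05], "twist": 0}
  ]
}}

```text
t: 12.97
ee_pos: [534.2, -181.1, 100.7]
eef_rot: [1.232, 1.55, 1.678]
contact_force: [0.5, -0.2, -1.0]
width: 0.174
```

Emit:
{"method": "send_rows", "body": {
  "deltas": [
    {"fingers": 1, "xyz": [0.3, 0, 0], "twist": 0},
    {"fingers": 1, "xyz": [0.6, 0, 0], "twist": 0},
    {"fingers": 1, "xyz": [0.8, 0, 0], "twist": 0},
    {"fingers": 1, "xyz": [0.8, 0, 0], "twist": 0}
  ]
}}

```text
t: 13.3
ee_pos: [534.2, -181.0, 92.4]
eef_rot: [1.238, 1.55, 1.684]
contact_force: [-0.3, -0.0, 0.2]
width: 0.175
```

Emit:
{"method": "send_rows", "body": {
  "deltas": [
    {"fingers": 1, "xyz": [0.2, 0, 0], "twist": 0},
    {"fingers": 1, "xyz": [0.35, 0, 0], "twist": 0},
    {"fingers": 1, "xyz": [0.35, 0, 0], "twist": 0}
  ]
}}

```text
t: 13.55
ee_pos: [534.4, -181.0, 89.2]
eef_rot: [1.217, 1.55, 1.664]
contact_force: [-0.5, -0.2, 5.3]
width: 0.175
```

Emit:
{"method": "send_rows", "body": {
  "deltas": [
    {"fingers": 1, "xyz": [0.15, 0, 0], "twist": 0},
    {"fingers": 1, "xyz": [0.25, 0, 0], "twist": 0},
    {"fingers": 1, "xyz": [0.25, 0, 0], "twist": 0},
    {"fingers": 1, "xyz": [0.25, 0, 0], "twist": 0}
  ]
}}

```text
t: 13.88
ee_pos: [534.4, -181.0, 88.0]
eef_rot: [1.185, 1.55, 1.631]
contact_force: [-2.5, 1.1, 9.8]
width: 0.176
```

Run:
```python
from h import *
np.set_printoptions(precision=1,suppress=True)
f=cam('wrist'); a=f['frame'][:,:,::-1]
g=cam('side'); p=proj(g,[534,-180,60]).astype(int)
b=g['frame'][p[1]-45:p[1]+45,p[0]-60:p[0]+60,::-1]
b=cv2.resize(b,(400,300),interpolation=cv2.INTER_CUBIC); a=cv2.resize(a,(400,300),interpolation=cv2.INTER_AREA)
cv2.imwrite('pics/end.png',np.hstack([a,b]))
for i in range(3):
    s=env.observe(); print(s['t'],s['ee_pos'],s['contact_force'],s['width']); env.grab_frame('side')
```

```text
13.9833 [ 534.4 -180.9   88. ] [-3.4  0.  11.1] 0.1703852889595715
14.0333 [ 534.4 -181.    88. ] [-1.4  1.9 10.8] 0.17890299066930818
14.0833 [ 534.4 -181.    88. ] [-2.7  0.3 10.2] 0.17280967015397367
```

View pics/end.png

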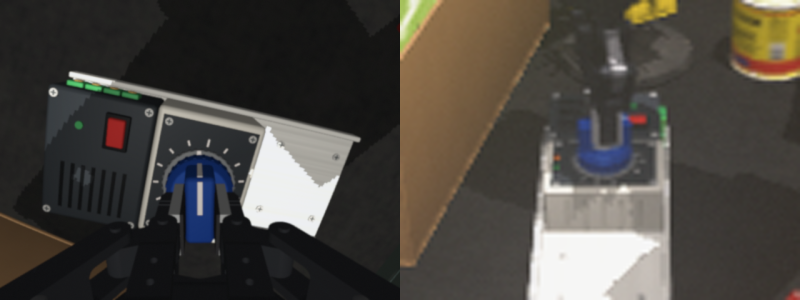

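The knob is on the dial with its pointer up over the mark, the dimmer still touches the unit, and the tool has stopped at z = 88 under about 11 N.

```bash
python3 -c "
from workcell import env
print(env.hand_in()); s=env.observe(); print(s['t'],s['ee_pos'],s['contact_force'])"
```

```text
the job is handed in; nothing more can be done
None
the job is handed in; nothing more can be done
```

I handed the job in at about 14 s of the 51 s. The dimmer is against the power unit, and the gripper is still holding the blue knob pressed down on the shaft. `hand_in()` gives no verdict, so these are my own last checks:

- **Dimmer:** I pushed it about 44 mm with closed fingers until it stopped, at about 29 N against the unit. That is above the 4–9 N needed to slide it and below the 40 N limit. The wrist pictures show it flush and square, also after the knob went on.
- **Knob fit:** I picked the blue knob rather than the teal look-alike and turned it about 17° to -154.5°. The mark on the dial measured between -154° and -156° in the closest view. It slid on with no noticeable resistance.
- **Press:** The tool stopped about 4.4 mm below the unpressed seating height (z = 88.0 mm against 92.4 mm). The push held steady at about 10–11 N, and the spring needs about 6 N.
- **Bystanders:** The arm was not seen to touch any of them, though I did not measure their positions again at the end.
- **Disagreement:** The tool has leaned about 1.2° since the push and could not be levelled, well within the 0.12 rad allowed for the knob. One dial measurement, taken while the arm was still settling, was about 1 mm off, so I used a repeat at rest that agreed with the rail's geometry.

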